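Pull the flat-handled temperature probe from its tight case cutout

TASK

Pull the temperature probe, the one with the flat rectangular handle, straight up out of its tight foam cutout in the instrument case, with small wiggles if it sticks, and stand it in the narrow porcelain beaker, lowering it until its tip is on the bottom before you let go (it may then lean on the rim). Leave the other two probes seated in the case and do not tip the beaker over.

Things in the scene. Friction and masses are not known exactly. Their poses are not given: they have to be found in the camera images.
- paddle_probe: Temperature probe, loose, about 90 g. Steel stem 12 mm in diameter, 95 mm long; flat white handle on top: 14 mm thick along its x, 38 mm wide along y, 44 mm tall (95 to 139 mm above the tip). Origin at the stem's bottom tip, z up. Starts upright in one of three foam cutouts, 65 mm of stem in the foam, the rest showing. Pulling it out takes 5 to 10 N; it can rock only 1 mm while seated.
- round_probe: Probe to leave alone: same stem, with a round white cap 28 mm in diameter, 30 mm tall. Origin at its tip. It shares the case: a low aluminium box 110 x 254 mm, 78 mm high, fixed, its short side along the probes' x; three cutouts in a row along y, 72 mm apart, in grey foam whose top is 75 mm above the bench. Which probe is in which cutout varies.
- slim_probe: Probe to leave alone: same stem, with a slim round white cap 15 mm in diameter, 44 mm tall. Origin at its tip, which like the others starts 10 mm above the bench, in the third cutout.
- beaker: Narrow white porcelain beaker standing loose on the bench, 300 g: straight round cup, 62 mm outside diameter, 85 mm high, walls 4 mm, open at the top, floor about 5 mm thick. It is narrower than the glass beaker and taller than the bowls on the bench. Origin at the centre of its underside.

How it is judged (in metres and radians):
On the way, in this order (a step that is already met when the one before it is completed fails the run):
1. the flat-handled probe is held by the fingers with its tip above the case (contact force between the fingers and paddle_probe above 1 N and height (world z) of paddle_probe above 0.085 m), for 0.1 s.
2. while still held, its tip is lowered into the beaker to within about 17 mm of the floor (contact force between the fingers and paddle_probe above 1 N and horizontal distance between paddle_probe and beaker below 0.029 m and z of paddle_probe in the frame of beaker between -0.005 and 0.022 m), for 0.1 s.
At the end, for the whole second after the job is handed in: The flat-handled probe stands at rest, released, in the porcelain beaker: tip within 29 mm of the beaker's axis and no more than 22 mm above its underside, leaning less than 40 degrees; the beaker is upright within 10 degrees. The round-capped and slim probes are within 15 mm of where they started (horizontal distance between paddle_probe and beaker below 0.029 m and z of paddle_probe in the frame of beaker between -0.005 and 0.022 m and angle between paddle_probe's own z axis and vertical below 0.7 rad and linear speed of paddle_probe below 0.03 m/s and angle between beaker's own z axis and vertical below 0.17 rad and distance of each of round_probe, slim_probe from where it was at the start of the episode below 0.015 m); the robot touches nothing.
It fails at once if a probe that should stay is pulled out of its place (moved more than 25 mm) (distance of any of round_probe, slim_probe from where it was at the start of the episode above 0.025 m).
It also fails if it takes over 45 s, if anything falls off the work surface, if the arm or the gripper's body presses on something with over 40 N, if the wrist force passes 120 N, or if a joint passes its speed limit or range.

ROBOT

A 6-joint arm with a two-finger parallel gripper is mounted at the origin on the work surface. World frame = base frame: x ahead of the robot, y to its left, z up, the work surface at z = 0. Lengths are in m, angles in degrees, forces in N, time in s.
With the tool pointing down it reaches from about 0.35 to 0.975 m from the base axis. Payload 17.4 kg.
Tool frame: the origin (TCP) lies midway between the tips of the shut fingers; the grasp point (between the pads) lies 19 mm behind it; z points along the fingers, y is the direction in which the jaws open and shut (so a half turn about z gives the same grasp; the last joint's range is limited). The gripper opens to 85 mm and grips with 20 to 120 N. Pads are 22 mm wide; open, the fingers measure 114 mm over their backs; the gripper's body (76 mm by 85 mm) begins 54 mm behind the grasp point. The pads swing forward as they close: fully open they stand 13 mm farther back than shut.
Start: joints at [62.292, 6.646, 82.598, -0, 90.757, -2.166], TCP at [0.291, 0.609, 0.231] pointing down, gripper open.
Joint ranges: [-162.19, 162.19], [-47.58, 125.68], [4.15, 143.07], [-65.23, 245.23], [0.69, 171.88], [-170.13, 170.13]. Speed limits (degrees/s): [108.29, 108.29, 127.2, 180, 180, 180].

INTERFACE

Orientations are given as a 3x3 rotation matrix whose columns are the frame's x, y, z axes.
In Python, from rig import sense, vision, job, models gives the robot as it stands.
- The arm moves only by the shell command python3 -m pendant 'ROWS' [FORCE]. ROWS is a JSON object of lists of equal length, an entry for each row: "claw": the opening, from -1 (shut) to 1 (fully open); "dp": the shift along the tool's x, y, z in m, a list of three; "twist": the turn about the tool's z in rad. In form: {"claw": [claw, ...], "dp": [[x, y, z], ...], "twist": [twist, ...]}. A call has 1 to 8 rows; each row is the pose to reach, as a shift and turn from the pose commanded when the call began, along the tool's axes at that moment; what a row does not reach only later rows make up. A row lasts 1/10 s, in which the tool goes at most 50 mm and 8.59 degrees, less where a joint would pass 70% of its speed; a pose out of reach is approached as far as the arm can. A call with a gripper value outside its range is refused whole. The fingers move at their own pace and stop on an object; FORCE is the grip in N (left out, the last holds). Time passes only in rows, so rows that repeat a pose let the fingers close. It gives the time, the measured TCP pose, the force and the opening at its end, in the units of the state.
- sense(): the state, without advancing time (a new reading comes with each control period).
- vision.grab_frame(name): name is "side" or "top" or "wrist"; returns a dict with "color" (400x640x3 uint8, red, green, blue), "range_z" (400x640 float32, m along the optical axis (not along the pixel's ray), 0 where there is no reading), "mtx" (3x3 intrinsics, pixels), "world_to_cam" (4x4, takes a point from world to camera coordinates). Camera axes: x right, y down, z forward; pixel columns grow to the right and rows downward; lengths in m; the calibration is good to about 2 mm. The wrist camera is an equidistant fisheye: a pixel r from the principal point sees the ray r / f radians off the axis. A picture is of the moment at which its call begins.
- job.hand_in(): hands the job in, once; it reports no verdict.
Trained networks look in a picture, given as the dict that the camera call returned (one of the last four; its "shot" number tells which), for a name from the list of things; names that differ only in an ending like _2 or _b are one class to them, and where a whole thing is asked for, a point or a joint stands for the part that bears it (a point fixed in the world has none). Each returns a list of dicts, best first, with "conf" (0 to 1); they miss things now and then, are a little off and sometimes report something else, mostly with a low value. They report only what shows in the picture. A call takes as long as a camera call.
- models.find_in(picture, thing): "at" ([row, column] in pixels, amid what is visible of it).
- models.silhouettes(picture, thing): "pixels" (400x640 bool, what is visible of it) and "at" ([row, column] in pixels, amid what is visible of it).
The state is a dict: "time_s": time; "joint_pos": joint angles; "qvel": joint speeds; "joint_efforts": joint torques, N m; "tcp_pos": TCP position; "eef_rot": TCP orientation; "wrist_force": force on the tool from outside, world axes, zero at the start; "moment": the same for the moment, N m; "gripper_width": finger opening in m.
Only numpy, scipy, OpenCV 4.12 (cv2) and the standard library are available. Lean on these libraries where they do the work, as an engineer would, in place of code of your own. Each camera call takes 0.05 s, during which the arm holds its last target. There are 200 camera calls.

## Working session

There is one attempt and no reset: what is moved stays moved. The work goes in short steps, Python scripts to look and compute and a shell command to move; the robot and the scene stay as the last step left them, time stands still between calls to the robot, and variables do not carry over. Pictures are saved under pics/ and viewed, about 8 in all and at most 12, crops included, and the job is handed in when it is done.

```bash
mkdir -p pics
cat > h.py <<'E'
import numpy as np, cv2
from rig import sense, vision, job, models
def world(f, rc):
    K=f["mtx"]; r,c=rc[:,0],rc[:,1]; z=f["range_z"][r,c]; ok=z>0; r,c,z=r[ok],c[ok],z[ok]
    P=np.stack([(c-K[0,2])/K[0,0]*z,(r-K[1,2])/K[1,1]*z,z,np.ones_like(z)])
    return (np.linalg.inv(f["world_to_cam"])@P)[:3].T
E
python3 - <<'E'
from h import *
s=sense(); print(s["time_s"],s["tcp_pos"],np.round(s["eef_rot"],3))
ims=[]
for n in("top","side"):
    f=vision.grab_frame(n); im=cv2.cvtColor(f["color"],cv2.COLOR_RGB2BGR); cv2.imwrite(f"pics/{n}1.png",im)
    for t in("paddle_probe","round_probe","slim_probe","beaker"):
        for m in models.silhouettes(f,t)[:2]:
            W=world(f,np.argwhere(m["pixels"])); 
            if not len(W): print(n,t,m["conf"],m["at"],"nodepth");continue
            zt=np.percentile(W[:,2],97); T=W[W[:,2]>zt-.006]
            print(n,t,round(m["conf"],2),np.round(m["at"]),len(W),"ztop",zt.round(3),"topmean",T.mean(0).round(4),T.min(0).round(3),T.max(0).round(3), "rect",cv2.minAreaRect((T[:,:2]*1000).astype(np.float32)))
E
```

```text
0.0 [0.29095692 0.60885672 0.23054933] [[-0.902  0.431 -0.001]
 [ 0.431  0.902 -0.001]
 [ 0.    -0.001 -1.   ]]
top paddle_probe 0.74 [189. 191.] 215 ztop 0.152 topmean [0.5414 0.2406 0.1496] [0.532 0.222 0.146] [0.551 0.26  0.154] rect ((541.786376953125, 241.38262939453125), (13.090656280517578, 37.52131652832031), 12.885296821594238)
top round_probe 0.74 [185. 229.] 183 ztop 0.138 topmean [0.5591 0.1715 0.1357] [0.547 0.159 0.133] [0.572 0.184 0.139] rect ((559.2392578125, 171.27413940429688), (25.31502342224121, 24.78852653503418), 1.0855919122695923)
top slim_probe 0.63 [175. 263.] 78 ztop 0.151 topmean [0.5752 0.1016 0.1493] [0.568 0.095 0.145] [0.583 0.109 0.152] rect ((575.32275390625, 101.83768463134766), (14.068524360656738, 12.736839294433594), 19.018999099731445)
top beaker 0.83 [217. 427.] 907 ztop 0.087 topmean [ 0.503  -0.2612  0.0853] [ 0.475 -0.292  0.081] [ 0.534 -0.231  0.09 ] rect ((504.6628112792969, -261.38970947265625), (59.64743423461914, 61.475467681884766), 0.638485848903656)
side paddle_probe 0.74 [ 83. 278.] 386 ztop 0.149 topmean [0.5419 0.2369 0.1474] [0.532 0.219 0.143] [0.553 0.258 0.15 ] rect ((542.0867309570312, 239.37673950195312), (14.145532608032227, 37.758277893066406), 14.983601570129395)
side round_probe 0.63 [106. 299.] 312 ztop 0.135 topmean [0.5582 0.1677 0.1336] [0.545 0.155 0.129] [0.573 0.183 0.136] rect ((558.1582641601562, 168.8826904296875), (25.437082290649414, 26.148340225219727), 34.71699523925781)
side slim_probe 0.55 [124. 318.] 255 ztop 0.149 topmean [0.5746 0.0981 0.1474] [0.569 0.093 0.143] [0.58  0.106 0.15 ] rect ((574.6005859375, 99.18496704101562), (11.437176704406738, 12.42089557647705), 3.394160509109497)
side beaker 0.69 [322. 364.] 2410 ztop 0.085 topmean [ 0.5031 -0.2633  0.0836] [ 0.472 -0.292  0.079] [ 0.534 -0.231  0.087] rect ((503.5093994140625, -262.0547180175781), (61.40262985229492, 59.681243896484375), 58.128684997558594)
```

View pics/top1.png

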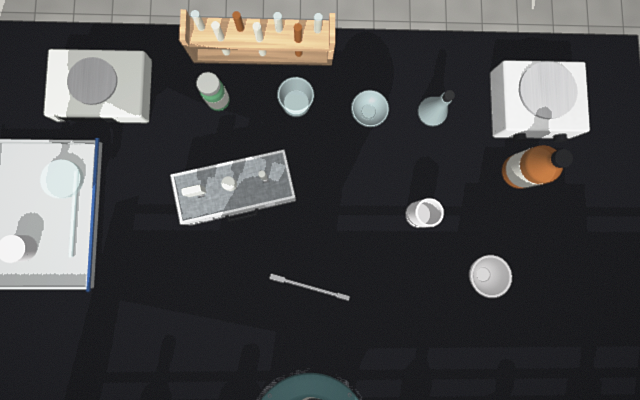

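View pics/side1.png

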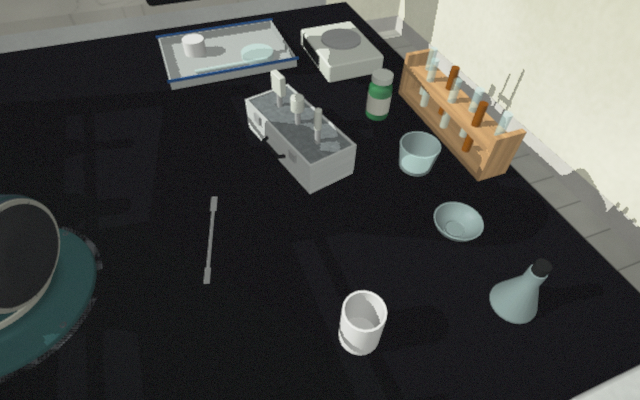

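Both views agree: the paddle probe is at top pixel (189,191) and side pixel (83,278), about (0.542, 0.2395), with yaw about 13°. The round and slim probes are beside it, at (185,229) and (175,263). The porcelain beaker is at top pixel (217,427), about (0.503, -0.262). Heights match the given sizes, so I'm moving above the probe.

```bash
cat >> h.py <<'E'
def go(x,y,z,yaw):
    s=sense(); R=np.array(s["eef_rot"]); d=R.T@(np.array([x,y,z])-s["tcp_pos"])
    a=np.degrees(np.arctan2(R[1,1],R[0,1])); t=(a-yaw+90)%180-90
    print("t",round(s["time_s"],2),"tcp",np.round(s["tcp_pos"],4),"yawy",round(a,2),"F",np.round(s["wrist_force"],1),"w",round(s["gripper_width"],4),"tilt",np.round(R[:,2],4),"\n dp",d.round(4),"twist",np.radians(t).round(4))
E
python3 -m pendant '{"claw":[0,0,0,0,0,0,0,0],"dp":[[-0.385,-0.225,0.03],[-0.385,-0.225,0.03],[-0.385,-0.225,0.03],[-0.385,-0.225,0.03],[-0.385,-0.225,0.03],[-0.385,-0.225,0.03],[-0.385,-0.225,0.03],[-0.385,-0.225,0.03]],"twist":[0.893,0.893,0.893,0.893,0.893,0.893,0.893,0.893]}' 40
python3 -c "
from h import *
go(.5418,.2395,.2,13.3)"
```

```text
time_s: 1.3
tcp_pos: [0.5159, 0.2769, 0.2046]
eef_rot: [[-0.23, 0.973, 0.001], [0.973, 0.23, 0.0], [0.0, 0.001, -1.0]]
wrist_force: [0.4, -0.1, 0.6]
gripper_width: 0.0425
t 1.3 tcp [0.5159 0.2769 0.2046] yawy 13.28 F [ 0.4 -0.1  0.6] w 0.0425 tilt [ 5.e-04  3.e-04 -1.e+00] 
 dp [-0.0423  0.0166  0.0046] twist -0.0004
```

```bash
python3 -m pendant '{"claw":[0,0,0],"dp":[[-0.042,0.0165,0.005],[-0.042,0.0165,0.005],[-0.042,0.0165,0.005]],"twist":[0,0,0]}'
python3 - <<'E'
from h import *
go(.5418,.2395,.106,13.3)
f=vision.grab_frame("wrist"); im=cv2.cvtColor(f["color"],cv2.COLOR_RGB2BGR); cv2.imwrite("pics/w1.png",im)
K=f["mtx"]; 
# expected pixel of probe handle top under the TCP, and network estimate
P=(f["world_to_cam"]@[.5418,.2395,.149,1])[:3]; th=np.arctan2(np.hypot(P[0],P[1]),P[2]); u=P[:2]/np.hypot(P[0],P[1])*th
print("expect rc",u[1]*K[1,1]+K[1,2],u[0]*K[0,0]+K[0,2])
for m in models.silhouettes(f,"paddle_probe")[:2]:
    rc=np.argwhere(m["pixels"]); z=f["range_z"][rc[:,0],rc[:,1]]; rc=rc[z>0]; z=z[z>0]
    a=np.stack([(rc[:,1]-K[0,2])/K[0,0],(rc[:,0]-K[1,2])/K[1,1]]); r=np.hypot(*a)+1e-9; q=a/r*np.tan(r)*z
    W=(np.linalg.inv(f["world_to_cam"])@np.vstack([q,z,np.ones_like(z)]))[:3].T
    T=W[(W[:,2]>.142)&(W[:,2]<.156)]; print(m["conf"],m["at"],len(W),len(T)); 
    if len(T): print(T.mean(0),cv2.minAreaRect((T[:,:2]*1000).astype(np.float32)))
E
```

```text
time_s: 1.6
tcp_pos: [0.5411, 0.241, 0.1993]
eef_rot: [[-0.228, 0.974, -0.0], [0.974, 0.228, 0.0], [0.0, -0.0, -1.0]]
wrist_force: [-0.1, -1.1, -0.0]
gripper_width: 0.0426
t 1.6 tcp [0.5411 0.241  0.1993] yawy 13.18 F [-0.1 -1.1 -0. ] w 0.0426 tilt [-4.e-04  1.e-04 -1.e+00] 
 dp [-0.0016  0.0004  0.0933] twist -0.0021
expect rc 222.09955896863056 319.42589495047434
```

View pics/w1.png

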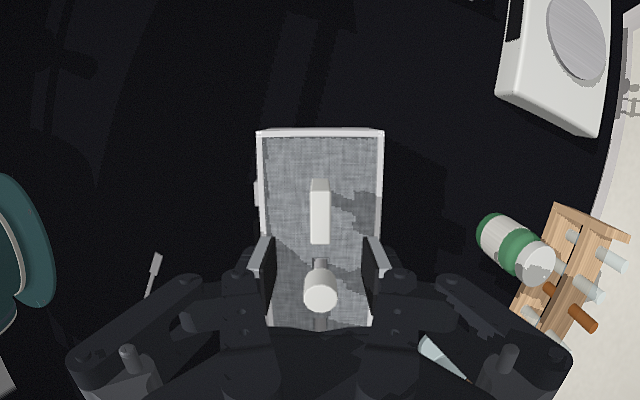

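The wrist view shows the handle centred between the fingers: top face at cols 310–329, rows 192–243, with the round cap well clear at (290,320). Next I descend and grip.

```bash
python3 -m pendant '{"claw":[0,0,0,0,-1,-1,-1,-1],"dp":[[0,0,0.04],[0,0,0.07],[0,0,0.093],[0,0,0.093],[0,0,0.093],[0,0,0.093],[0,0,0.093],[0,0,0.093]],"twist":[0,0,0,0,0,0,0,0]}' 60
python3 -c "
from h import *
go(.5411,.241,.2,13.3)"
```

```text
time_s: 2.5
tcp_pos: [0.5415, 0.2423, 0.1085]
eef_rot: [[-0.23, 0.973, 0.002], [0.973, 0.23, 0.001], [0.001, 0.003, -1.0]]
wrist_force: [-1.0, 1.3, 6.5]
gripper_width: 0.0132
t 2.5 tcp [0.5415 0.2423 0.1085] yawy 13.3 F [-1.   1.3  6.5] w 0.0132 tilt [ 0.0025  0.0015 -1.    ] 
 dp [-0.0011 -0.0004 -0.0915] twist 0.0001
```

```bash
python3 -m pendant '{"claw":[-1,-1,-1,-1,-1,-1,-1,-1],"dp":[[0,0,-0.006],[0,0,-0.012],[0,0,-0.018],[0,0,-0.024],[0,0,-0.032],[0,0,-0.040],[0,0,-0.048],[0,0,-0.056]],"twist":[0,0,0,0,0,0,0,0]}'
python3 -c "
from h import *
go(.5411,.241,.25,13.3)"
```

```text
time_s: 3.3
tcp_pos: [0.5409, 0.2417, 0.1633]
eef_rot: [[-0.23, 0.973, 0.0], [0.973, 0.23, 0.0], [0.0, 0.0, -1.0]]
wrist_force: [-0.9, 1.0, -4.1]
gripper_width: 0.0131
t 3.3 tcp [0.5409 0.2417 0.1633] yawy 13.29 F [-0.9  1.  -4.1] w 0.0131 tilt [ 2.e-04  1.e-04 -1.e+00] 
 dp [-0.0007  0.0001 -0.0867] twist -0.0002
```

```bash
python3 -m pendant '{"claw":[-1,-1,-1,-1,-1,-1,-1],"dp":[[0,0,-0.010],[0,0,-0.020],[0,0,-0.04],[0,0,-0.065],[0,0,-0.09],[0,0,-0.09],[0,0,-0.09]],"twist":[0,0,0,0,0,0,0]}'
python3 - <<'E'
from h import *
go(.503,-.262,.25,13.3)
for n in("top","side"):
    f=vision.grab_frame(n); im=cv2.cvtColor(f["color"],cv2.COLOR_RGB2BGR); cv2.imwrite(f"pics/{n}2.png",im)
    for t in("paddle_probe","round_probe","slim_probe","beaker"):
        for m in models.silhouettes(f,t)[:1]:
            W=world(f,np.argwhere(m["pixels"])); zt=np.percentile(W[:,2],97); T=W[W[:,2]>zt-.006]
            print(n,t,round(m["conf"],2),np.round(m["at"]),len(W),"z3/97",np.percentile(W[:,2],3).round(3),zt.round(3),"topmean",T.mean(0).round(4))
E
```

```text
time_s: 4.0
tcp_pos: [0.541, 0.2417, 0.2532]
eef_rot: [[-0.23, 0.973, 0.001], [0.973, 0.23, 0.0], [0.0, 0.001, -1.0]]
wrist_force: [-0.4, -0.0, -1.2]
gripper_width: 0.0133
t 4.0 tcp [0.541  0.2417 0.2532] yawy 13.29 F [-0.4 -0.  -1.2] w 0.0133 tilt [ 1.2e-03  3.0e-04 -1.0e+00] 
 dp [-0.4815 -0.1528  0.003 ] twist -0.0002
top paddle_probe 0.56 [184. 182.] 127 z3/97 0.168 0.294 topmean [0.5445 0.2228 0.292 ]
top round_probe 0.75 [184. 228.] 144 z3/97 0.122 0.138 topmean [0.5584 0.1701 0.1356]
top slim_probe 0.65 [174. 263.] 79 z3/97 0.068 0.151 topmean [0.575  0.1017 0.1496]
top beaker 0.63 [214. 428.] 814 z3/97 0.004 0.087 topmean [ 0.5025 -0.2594  0.0852]
side paddle_probe 0.58 [ 29. 274.] 519 z3/97 0.154 0.291 topmean [0.5435 0.2278 0.2901]
side round_probe 0.84 [108. 297.] 347 z3/97 0.074 0.135 topmean [0.558  0.1679 0.1337]
side slim_probe 0.61 [124. 316.] 236 z3/97 0.079 0.149 topmean [0.5744 0.0976 0.147 ]
side beaker 0.67 [323. 364.] 2446 z3/97 0.004 0.085 topmean [ 0.5023 -0.2634  0.0837]
```

View pics/side2.png

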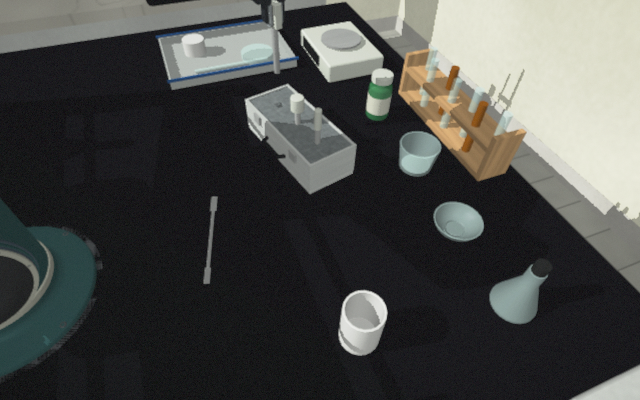

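The side view shows the probe free of the case and hanging nearly vertical at pixels (0–75, 277). The other two are still seated at (108,297) and (124,316). I'm raising it further to clear the slim cap, then carrying it over.

```bash
python3 -m pendant '{"claw":[-1,-1,-1,-1,-1,-1,-1,-1],"dp":[[0,0,-0.03],[0,0,-0.05],[-0.03,-0.01,-0.06],[-0.07,-0.022,-0.06],[-0.11,-0.035,-0.06],[-0.15,-0.048,-0.06],[-0.19,-0.06,-0.06],[-0.23,-0.073,-0.06]],"twist":[0,0,0,0,0,0,0,0]}' && python3 -m pendant '{"claw":[-1,-1,-1,-1,-1,-1,-1,-1],"dp":[[-0.04,-0.013,0],[-0.08,-0.026,0],[-0.12,-0.038,0],[-0.16,-0.05,0],[-0.2,-0.063,0],[-0.23,-0.073,0],[-0.245,-0.078,0],[-0.25,-0.079,0]],"twist":[0,0,0,0,0,0,0,0]}' && python3 -m pendant '{"claw":[-1,-1,-1],"dp":[[0,0,0],[0,0,0],[0,0,0]],"twist":[0,0,0]}'
cat > look.py <<'E'
from h import *
import sys
go(.503,-.262,.25,13.3)
for n in("top","side"):
    f=vision.grab_frame(n); im=cv2.cvtColor(f["color"],cv2.COLOR_RGB2BGR); cv2.imwrite(f"pics/{n}{sys.argv[1]}.png",im)
    for m in models.silhouettes(f,"beaker")[:1]:
        W=world(f,np.argwhere(m["pixels"])); T=W[(W[:,2]>.079)&(W[:,2]<.091)]
        print(n,"beaker",round(m["conf"],2),"rim",len(T),T.mean(0).round(4),np.percentile(T,1,0).round(4),np.percentile(T,99,0).round(4),"mincirc",cv2.minEnclosingCircle((T[:,:2]*1000).astype(np.float32)))
    for m in models.silhouettes(f,"paddle_probe")[:1]:
        W=world(f,np.argwhere(m["pixels"])); print(n,"probe",round(m["conf"],2),m["at"],len(W))
        for k in range(0,20):
            S=W[(W[:,2]>k*.02)&(W[:,2]<=k*.02+.02)]
            if len(S)>3: print("  ",np.median(S,0).round(4),len(S))
        print("  zmin",np.percentile(W[:,2],2))
E
python3 look.py 3
```

```text
time_s: 5.3
tcp_pos: [0.5223, -0.0005, 0.3126]
eef_rot: [[-0.23, 0.973, 0.0], [0.973, 0.23, -0.0], [-0.0, 0.0, -1.0]]
wrist_force: [1.2, -0.3, -1.2]
gripper_width: 0.0134
time_s: 6.1
tcp_pos: [0.5031, -0.2615, 0.3122]
eef_rot: [[-0.228, 0.974, -0.0], [0.974, 0.228, 0.0], [0.0, -0.0, -1.0]]
wrist_force: [0.9, -0.8, -0.4]
gripper_width: 0.0136
time_s: 6.4
tcp_pos: [0.5036, -0.2593, 0.3127]
eef_rot: [[-0.231, 0.973, 0.0], [0.973, 0.231, -0.0], [-0.0, 0.0, -1.0]]
wrist_force: [-0.3, 0.6, -0.7]
gripper_width: 0.0136
t 6.4 tcp [ 0.5036 -0.2593  0.3127] yawy 13.37 F [-0.3  0.6 -0.7] w 0.0136 tilt [ 4.e-04 -0.e+00 -1.e+00] 
 dp [-0.0025 -0.0012  0.0627] twist 0.0012
top beaker 0.58 rim 184 [ 0.5045 -0.2599  0.0849] [ 0.4749 -0.2893  0.0794] [ 0.5345 -0.2301  0.0893] mincirc ((503.97650146484375, -260.2621154785156), 30.976308822631836)
top probe 0.75 [200.8, 474.7] 313
   [ 0.5033 -0.2547  0.2316] 20
   [ 0.5032 -0.2547  0.2497] 26
   [ 0.5035 -0.2545  0.2702] 25
   [ 0.4994 -0.2414  0.3165] 20
   [ 0.5006 -0.2415  0.3302] 46
   [ 0.5027 -0.2494  0.3537] 174
  zmin 0.22808878252266807
side beaker 0.6 rim 23 [0.5737 0.097  0.0853] [0.5703 0.0945 0.0793] [0.5771 0.1006 0.0907] mincirc ((573.705322265625, 97.60232543945312), 4.382726669311523)
side probe 0.8 [207.7, 397.1] 1277
   [ 0.6866 -0.0761  0.0014] 5
   [ 0.5005 -0.2654  0.2191] 16
   [ 0.5005 -0.2651  0.2303] 109
   [ 0.5006 -0.2652  0.2498] 117
   [ 0.5003 -0.2653  0.2703] 132
   [ 0.5005 -0.2652  0.2903] 155
   [ 0.5016 -0.2782  0.3141] 140
   [ 0.5023 -0.2787  0.3302] 253
   [ 0.5046 -0.2764  0.3515] 342
  zmin 0.21979802660739625
```

The stem is vertical at about (0.503, -0.260), with the beaker axis at about (0.504, -0.261), so they are aligned to about 1 mm. The tip is at about 0.213, leaving about 0.208 to the floor. I'm lowering quickly at first, then slowly near the bottom.

```bash
python3 -m pendant '{"claw":[-1,-1,-1,-1,-1,-1,-1,-1],"dp":[[0,0,0.03],[0,0,0.07],[0,0,0.11],[0,0,0.14],[0,0,0.165],[0,0,0.18],[0,0,0.19],[0,0,0.195]],"twist":[0,0,0,0,0,0,0,0]}' && python3 -m pendant '{"claw":[-1,-1,-1,-1],"dp":[[0,0,0.002],[0,0,0.004],[0,0,0.006],[0,0,0.008]],"twist":[0,0,0,0]}'
```

```text
time_s: 7.5
tcp_pos: [0.5034, -0.2604, 0.1173]
eef_rot: [[-0.23, 0.973, 0.0], [0.973, 0.23, -0.0], [-0.0, 0.0, -1.0]]
wrist_force: [0.2, 0.9, -1.5]
gripper_width: 0.0133
time_s: 7.9
tcp_pos: [0.5035, -0.2605, 0.1098]
eef_rot: [[-0.23, 0.973, 0.001], [0.973, 0.23, -0.0], [-0.001, 0.001, -1.0]]
wrist_force: [-0.4, -0.4, -0.3]
gripper_width: 0.0132
```

```bash
python3 -m pendant '{"claw":[-1,-1,-1],"dp":[[0,0,0.0015],[0,0,0.003],[0,0,0.003]],"twist":[0,0,0]}' && python3 -m pendant '{"claw":[-1,-1,-1],"dp":[[0,0,0.001],[0,0,0.002],[0,0,0.002]],"twist":[0,0,0]}'
```

```text
time_s: 8.2
tcp_pos: [0.5032, -0.2604, 0.1063]
eef_rot: [[-0.23, 0.973, -0.0], [0.973, 0.23, 0.0], [0.0, -0.0, -1.0]]
wrist_force: [0.1, -0.2, -1.3]
gripper_width: 0.0136
time_s: 8.5
tcp_pos: [0.5032, -0.2604, 0.1043]
eef_rot: [[-0.23, 0.973, -0.0], [0.973, 0.23, 0.0], [0.0, -0.0, -1.0]]
wrist_force: [0.7, 0.0, 0.1]
gripper_width: 0.0136
```

```bash
python3 -m pendant '{"claw":[-1,-1,-1],"dp":[[0,0,0.001],[0,0,0.002],[0,0,0.002]],"twist":[0,0,0]}' && python3 -m pendant '{"claw":[-1,-1],"dp":[[0,0,0.001],[0,0,0.001]],"twist":[0,0]}'; python3 look.py 4
```

```text
time_s: 8.8
tcp_pos: [0.5036, -0.2606, 0.1035]
eef_rot: [[-0.23, 0.973, 0.001], [0.973, 0.23, -0.001], [-0.001, 0.001, -1.0]]
wrist_force: [-2.3, 0.1, 8.9]
gripper_width: 0.0133
time_s: 9.0
tcp_pos: [0.5038, -0.2607, 0.1034]
eef_rot: [[-0.23, 0.973, 0.002], [0.973, 0.23, -0.001], [-0.001, 0.001, -1.0]]
wrist_force: [-4.5, 1.9, 15.6]
gripper_width: 0.0132
t 9.0 tcp [ 0.5038 -0.2607  0.1034] yawy 13.29 F [-4.5  1.9 15.6] w 0.0132 tilt [ 1.6e-03 -9.0e-04 -1.0e+00] 
 dp [-0.0013 -0.0008 -0.1466] twist -0.0001
top beaker 0.97 rim 88 [ 0.5073 -0.2405  0.085 ] [ 0.477  -0.2657  0.0793] [ 0.5345 -0.2299  0.0893] mincirc ((505.69354248046875, -253.385986328125), 29.477933883666992)
side beaker 0.67 rim 293 [ 0.4977 -0.277   0.0837] [ 0.4727 -0.292   0.0796] [ 0.5329 -0.2479  0.0861] mincirc ((503.5039367675781, -262.1723327636719), 31.16071319580078)
side probe 0.57 [310.1, 371.3] 381
   [ 0.4994 -0.2638  0.0387] 7
   [ 0.5004 -0.2664  0.0507] 48
   [ 0.5004 -0.2662  0.0701] 55
   [ 0.5014 -0.2669  0.0832] 13
   [ 0.5016 -0.2794  0.1106] 74
   [ 0.5023 -0.2798  0.1306] 85
   [ 0.5066 -0.2755  0.1432] 98
  zmin 0.04004107759464128
```

View pics/side4.png

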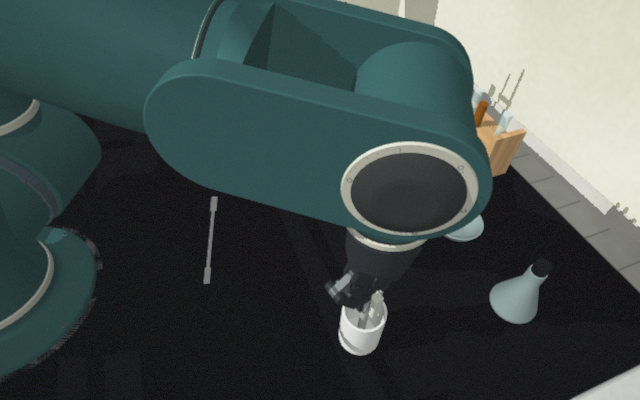

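The tip is on the floor: force rose to 15 N at the expected height. The side view shows the stem inside the beaker at (310,371). I'm easing off the load, opening fully and retreating upward.

```bash
python3 -m pendant '{"claw":[-1,-1,0.9,0.9,0.9,0.9,0.9,0.9],"dp":[[0,0,-0.002],[0,0,-0.0025],[0,0,-0.0025],[0,0,-0.0025],[0,0,-0.0025],[0,0,-0.0025],[0,0,-0.0025],[0,0,-0.0025]],"twist":[0,0,0,0,0,0,0,0]}' && python3 look.py 5
python3 - <<'E'
import cv2
from h import *
f=vision.grab_frame("wrist"); w=cv2.cvtColor(f["color"],cv2.COLOR_RGB2BGR)
s=cv2.imread("pics/side5.png")[220:380,290:450]
cv2.imwrite("pics/c5.png",np.hstack([cv2.resize(w[80:400],(500,250)),cv2.resize(s,(250,250))]))
E
```

```text
time_s: 10.1
tcp_pos: [0.5033, -0.2604, 0.1039]
eef_rot: [[-0.23, 0.973, -0.0], [0.973, 0.23, -0.0], [-0.0, -0.0, -1.0]]
wrist_force: [0.1, 0.0, -0.2]
gripper_width: 0.0809
t 10.1 tcp [ 0.5033 -0.2604  0.1039] yawy 13.29 F [ 0.1  0.  -0.2] w 0.0809 tilt [-1.e-04 -0.e+00 -1.e+00] 
 dp [-0.0015 -0.0006 -0.1461] twist -0.0001
top beaker 0.72 rim 99 [ 0.5103 -0.243   0.085 ] [ 0.4771 -0.2731  0.0793] [ 0.5346 -0.2301  0.0896] mincirc ((504.6728515625, -259.36981201171875), 30.473880767822266)
top probe 0.61 [209.9, 423.1] 75
   [ 0.5087 -0.2582  0.0142] 8
   [ 0.5023 -0.2568  0.0323] 13
   [ 0.5036 -0.2553  0.0506] 11
   [ 0.5001 -0.2424  0.1127] 15
   [ 0.5008 -0.2428  0.1292] 20
   [ 0.5041 -0.243   0.1434] 8
  zmin 0.005178553955712664
side beaker 0.61 rim 242 [ 0.5028 -0.2813  0.0838] [ 0.474  -0.2923  0.0793] [ 0.5329 -0.2614  0.0863] mincirc ((503.25665283203125, -265.95269775390625), 30.124025344848633)
side probe 0.76 [307.0, 369.7] 610
   [ 0.5045 -0.2633  0.0373] 8
   [ 0.5006 -0.2659  0.0486] 54
   [ 0.5    -0.266   0.0714] 53
   [ 0.4992 -0.2653  0.0871] 39
   [ 0.4996 -0.2733  0.1111] 125
   [ 0.5    -0.2745  0.1305] 151
   [ 0.5052 -0.2718  0.1434] 160
   [ 0.4784 -0.2843  0.1761] 5
   [ 0.4853 -0.2825  0.1845] 9
  zmin 0.03805272428680175
```

View pics/c5.png

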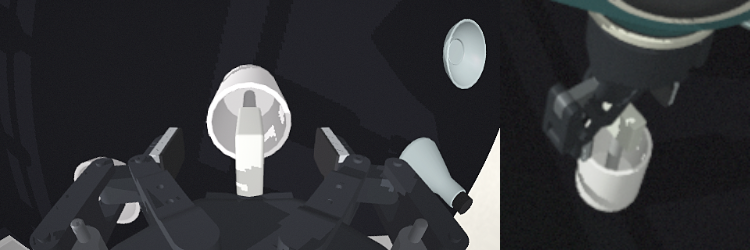

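The wrist view shows the probe standing upright in the beaker, clear of both open fingers. Retreating straight up.

```bash
python3 -m pendant '{"claw":[0.9,0.9,0.9,0.9,0.9,0.9,0.9,0.9],"dp":[[0,0,-0.01],[0,0,-0.03],[0,0,-0.06],[0,0,-0.1],[0,0,-0.14],[0,0,-0.17],[0,0,-0.18],[0,0,-0.18]],"twist":[0,0,0,0,0,0,0,0]}' && python3 -m pendant '{"claw":[0.9,0.9,0.9,0.9,0.9,0.9,0.9,0.9],"dp":[[-0.0,0,0],[0,0,0],[0,0,0],[0,0,0],[0,0,0],[0,0,0],[0,0,0],[0,0,0]],"twist":[0,0,0,0,0,0,0,0]}'; python3 look.py 6
python3 - <<'E'
from h import *
f=vision.grab_frame("top")
for t in("round_probe","slim_probe"):
    for m in models.silhouettes(f,t)[:1]:
        W=world(f,np.argwhere(m["pixels"])); zt=np.percentile(W[:,2],97); print(t,m["conf"],W[W[:,2]>zt-.006].mean(0).round(4))
w=vision.grab_frame("wrist")["color"][:,:,::-1]
s=cv2.imread("pics/side6.png")[200:380,270:450]
cv2.imwrite("pics/c6.png",np.hstack([cv2.resize(w,(480,300)),cv2.resize(s,(300,300))]))
E
```

```text
time_s: 11.25
tcp_pos: [0.5036, -0.2605, 0.2857]
eef_rot: [[-0.23, 0.973, 0.002], [0.973, 0.23, -0.001], [-0.002, 0.002, -1.0]]
wrist_force: [0.3, -0.5, -0.2]
gripper_width: 0.081
time_s: 12.05
tcp_pos: [0.5033, -0.2604, 0.284]
eef_rot: [[-0.23, 0.973, 0.0], [0.973, 0.23, -0.0], [-0.0, 0.0, -1.0]]
wrist_force: [-0.5, 0.7, 0.8]
gripper_width: 0.0813
t 12.05 tcp [ 0.5033 -0.2604  0.284 ] yawy 13.29 F [-0.5  0.7  0.8] w 0.0813 tilt [ 0. -0. -1.] 
 dp [-0.0015 -0.0006  0.034 ] twist -0.0001
top beaker 0.91 rim 171 [ 0.5035 -0.2562  0.0848] [ 0.4749 -0.289   0.0794] [ 0.5346 -0.2301  0.0883] mincirc ((503.77764892578125, -260.2607116699219), 31.125186920166016)
top probe 0.48 [210.4, 431.6] 177
   [ 5.175e-01 -3.340e-01  5.000e-04] 4
   [ 0.5043 -0.256   0.032 ] 7
   [ 0.5028 -0.2556  0.0482] 13
   [ 0.4994 -0.243   0.1106] 13
   [ 0.5009 -0.2425  0.13  ] 20
   [ 0.5041 -0.2604  0.1449] 119
  zmin 0.013756200562636538
side beaker 0.66 rim 352 [ 0.4966 -0.2708  0.0837] [ 0.4729 -0.2922  0.0793] [ 0.5327 -0.2337  0.0864] mincirc ((503.1419372558594, -262.21160888671875), 30.9605712890625)
side probe 0.98 [301.4, 366.3] 915
   [ 0.5247 -0.2458  0.0064] 12
   [ 0.5045 -0.2616  0.0367] 16
   [ 0.5008 -0.2658  0.0494] 55
   [ 0.5007 -0.2659  0.0701] 58
   [ 0.4997 -0.2645  0.0855] 46
   [ 0.4986 -0.2691  0.111 ] 186
   [ 0.4984 -0.2684  0.1306] 224
   [ 0.5032 -0.2633  0.1434] 312
  zmin 0.021096819100183517
round_probe 0.45 [0.5585 0.1708 0.136 ]
slim_probe 0.42 [0.5751 0.1017 0.1494]
```

View pics/c6.png

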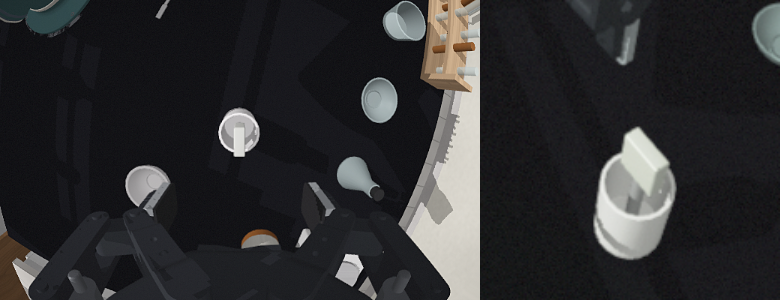

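The probe is standing upright in the beaker with its handle top at 0.145 m, and the gripper is clear.

```bash
python3 -c "
from rig import job
print(job.hand_in())"
```

```text
the job is handed in; nothing more can be done
None
```

I pulled the flat-handled probe straight up out of the foam without needing any wiggles. I then carried it over the other probes, lowered it into the porcelain beaker until the tip touched the bottom (contact force about 9–16 N), and released it. The job was handed in at about 12 s of the 45 s limit.

My last checks before handing in:
- **Probe:** it stood nearly vertical in the beaker, within about 1–2 mm of the beaker's axis, with its handle top at about 0.145 m. That matches the tip being on the floor.
- **Beaker:** it was upright and had not moved, with its rim at 0.085 m.
- **Other probes:** the round and slim probes were within 1 mm of where they started. The network's confidence for these was lower this time (0.45 and 0.42).
- **Gripper:** it was open and about 14 cm above the probe, with no contact force.

The top and side cameras disagreed by about 2 mm in y throughout, which is within the stated calibration. One network hit for the beaker in the side view was false (it landed on the slim probe's position), and I ignored it. The hand-in reports no verdict, so I have no confirmation of the final result.

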